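# Lay the plaster cast on the sloped drying stand

### The arm

A 6-joint arm with a two-finger parallel gripper is mounted at the origin on the work surface. World frame = base frame: x ahead of the robot, y to its left, z up, the work surface at z = 0. Lengths are in m, angles in rad, forces in N, time in s.
With the tool pointing down it reaches from about 0.425 to 0.95 m from the base axis. Payload 3.5 kg.
Tool frame: the origin (TCP) lies at the very end of the fingers, on their centre line; the grasp point (between the pads) lies 19 mm behind it (ctrl.pinch_z is the distance from the TCP to the grasp point, in m); z points along the fingers, y is the line along which they close (so a half turn about z gives the same grasp; the last joint's range is limited). The gripper opens to 85 mm and grips with 20 to 120 N. Pads are 22 mm wide; open, the fingers measure 114 mm over their backs; the gripper's body (76 mm by 85 mm) begins 54 mm behind the grasp point. The pads swing forward as they close: fully open they stand 13 mm farther back than shut.
Start: joints at [-1.453, 0.286, 1.577, -0, 1.279, -0.15], TCP at [0.179, -0.651, 0.204] pointing down, gripper open.
Joint ranges: [-2.77, 2.77], [-0.9, 2.22], [0.21, 2.48], [-1.53, 4.67], [0.24, 2.81], [-2.84, 2.84]. Speed limits (rad/s): [2.79, 2.79, 3.14, 3.14, 3.14, 3.14].

### API

Orientations are given as a unit quaternion [x, y, z, w].
In Python, from plant import ctrl gives the robot as it stands. The module is installed in compiled form; this text tells all that it offers.
- The arm moves only by the shell command python3 -m crank 'ROWS' [OPENING] [FORCE]. ROWS is JSON, a list of rows, each a list of 6 numbers: the shift along the tool's x, y, z in cm, then the turn, a rotation vector about the tool's x, y, z in rad. In form: [[tx, ty, tz, rx, ry, rz], ...]. A call has 1 to 10 rows; each row is the pose to reach, as a shift and turn from the pose commanded when the call began, along the tool's axes at that moment; what a row does not reach only later rows make up. A row lasts 1/10 s, in which the tool goes at most 50 mm and 8.59 degrees, less where a joint would pass 70% of its speed; a pose out of reach is approached as far as the arm can. A call with a gripper value outside its range is refused whole. OPENING is the opening, from 0 (shut) to 1 (fully open), set as the call begins (- or left out, the last holds). The fingers move at their own pace and stop on an object; FORCE is the grip in N (left out, the last holds). Time passes only in rows, so rows that repeat a pose let the fingers close. It gives the time, the measured TCP pose, the force, the opening and the grip force at its end, in the units of the state.
- ctrl.get_state(): the state, without advancing time (a new reading comes with each control period).
- ctrl.read_camera(name): name is "scene" or "top" or "wrist"; returns (picture, depth): 420x560x3 uint8, blue, green, red; 420x560 float32, m along the optical axis (not along the pixel's ray), 0 where there is no reading.
- ctrl.camera_info(name): a dict with "K" (3x3 intrinsics, pixels), "origin" and "orientation" of the camera in the world. Camera axes: x right, y down, z forward; pixel columns grow to the right and rows downward; lengths in m; the calibration is good to about 2 mm. A picture is of the moment at which its call begins: read the wrist's pose just before it. camera_info takes no time and is no camera call; for the wrist camera it gives the pose at the moment of the call.
- ctrl.sign_off(): hands the job in; it is judged then, once.
The state is a dict: "time": time; "qpos": joint angles; "dq": joint speeds; "joint_efforts": joint torques, N m; "eef_pos": TCP position; "tcp_rot": TCP orientation; "contact_force": force on the tool from outside, world axes, zero at the start; "wrist_torque": the same for the moment, N m; "opening": opening from 0.0 (shut) to 1.0 (fully open); "finger_force": force on a finger pad.
Only numpy, scipy, OpenCV 4.12 (cv2) and the standard library are available. Lean on these libraries where they do the work, as an engineer would, in place of code of your own. Each camera call takes 0.05 s, during which the arm holds its last target. There are 200 camera calls.

### The job

Take the rasp that was left lying across the drying stand and lay it flat inside the shallow steel pan. Then lay the plaster cast gently on the sloped stand, without dropping it: its pipe in the high narrow fork, its body in the low saddle and its rounded toe down against the end stop. Leave everything else on the table where it is.

Things in the scene. Friction and masses are not known exactly. Their poses are not given: they have to be found in the camera images.
- stand: Dark steel drying stand, fixed; base plate 200 x 130 mm. Origin on the table under the middle of its seat; x points level uphill (roughly away from the robot), z up. The seat line rises 30 degrees to +x; along it stand a stop, a saddle and a fork, open above, with finger room between the last two. The rasp lies across two flat posts (20 x 14 mm, 122.5 mm high) at x = -39, y = +-50 mm.
- stand_seat (a point): Point on the seat line where cast_mid comes when the cast is seated: 135 mm above the table, over the stand's origin, 85 mm up the line from the stop. Axes as the stand's (not sloped). The V saddle for the cast's body (14 mm long along the line, arms up to 30 mm to either side) is centred 40 mm up the line from the stop.
- stand_stop (a point): Point on the seat line at the face of the end stop (a plate 40 mm wide, square to the line, at the low end), where cast_toe comes when seated: 92.5 mm above the table, at x = -73.6 mm in the stand's frame.
- stand_fork (a point): Point on the seat line in the high narrow V fork for the pipe (14 mm long along the line, arms up to 17 mm to either side), 150 mm up the line from the stop, where cast_neck comes when seated: 167.5 mm above the table, at x = +56.3 mm in the stand's frame.
- cast: White plaster limb cast on a steel pipe, 190 mm long, 0.36 kg, round about its x axis, which runs from toe to pipe. Plaster body 54 mm in diameter, 120 mm long, its first 34 mm rounded to the toe; then a pipe 20 mm in diameter, 70 mm long. Origin on its underside, 27 mm below the axis, 85 mm from the toe. It starts level on a wooden rest, axis 45 mm above the table, toe roughly to the robot.
- cast_mid (a point): Point on the cast's axis at its balance point, 85 mm from the toe: the place to grip the plaster body (54 mm across). Axes as the cast's.
- cast_toe (a point): The tip of the cast's rounded toe, on its axis.
- cast_neck (a point): Point on the axis of the cast's pipe, 150 mm from the toe.
- rest: Low fixed wooden rest under the cast at the start: board 120 x 80 x 16 mm with two strips to 22 mm above the table, 44 mm over their outer sides. Origin on the table, under the cast's origin.
- rasp: Rasp, 180 mm long, 0.09 kg, along its x axis: wooden handle 100 x 24 x 20 mm (x from -90 to +10 mm), thin dark steel blade 80 x 22 x 5 mm (x from +10 to +90 mm). Origin on its flat underside at mid-length; grip the handle at x = -5 mm. It starts level across the stand's two posts, underside 122.5 mm above the table.
- rasp_tip (a point): End of the rasp's blade.
- rasp_butt (a point): End of the rasp's handle.
- pan: Shallow empty steel pan, fixed, 265 (x) x 162 (y) x 30 mm high, walls and floor 4 mm. Origin under its centre, on the table.
- bowl: Bystander: black rubber mixing bowl, 110 mm across, 50 mm high. Origin at the centre of its underside.
- mallet: Bystander: wooden mallet, 200 mm long, lying down along its x axis.
- stump: Bystander: larger white plaster stump without a pipe, standing upright, 96 mm across, 136 mm high. Origin at the centre of its underside.
- tub: Bystander: white plastic tub with lid, 90 mm across, 100 mm high. Origin at the centre of its underside.
- spatula: Bystander: spatula, 180 mm long, lying near the robot along its x axis.
- tape: Bystander: paper roll lying flat, 90 mm across, 40 mm high. Origin at the centre of its underside.
Not all that is in view belongs to the job. Of the things that look like the stand, the largest one is meant.

How it is judged:
By the outcome, as a careful person would: the job done as asked, in the order asked, and still so for the second after the job is handed in, with the robot touching nothing.
It also fails if it takes over 59 s, if anything falls off the work surface, if the arm or the gripper's body presses on something with over 40 N, if the wrist force passes 120 N, or if a joint passes its speed limit or range.

## Working session

There is one attempt and no reset: what is moved stays moved. The work goes in short steps, Python scripts to look and compute and a shell command to move; the robot and the scene stay as the last step left them, time stands still between calls to the robot, and variables do not carry over. Pictures are saved under pics/ and viewed, at most 10 in all, crops included, and the job is handed in when it is done.

```bash
mkdir -p pics; python3 - <<'E'
from plant import ctrl
import cv2,numpy as np
print(ctrl.get_state())
for n in ("scene","top"):
    p,d=ctrl.read_camera(n); cv2.imwrite(f"pics/{n}0.png",p); np.save(f"pics/{n}0.npy",d)
    i=ctrl.camera_info(n); print(n,i)
E
```

```text
{'time': 0.0, 'qpos': array([-1.45303115e+00,  2.87199048e-01,  1.57818830e+00, -1.92486148e-05,
        1.27856594e+00, -1.50034420e-01]), 'dq': array([ 0.00018591, -0.00070159,  0.00040015,  0.00104814,  0.00024292,
       -0.00090803]), 'joint_efforts': array([-3.38397820e-05, -4.05977654e+01, -2.92628145e+01, -9.49890637e-05,
        5.81375265e-03,  2.01664371e-06]), 'eef_pos': array([ 0.17852752, -0.65021735,  0.20221886]), 'tcp_rot': array([ 9.91047746e-01,  1.33502704e-01,  9.83139834e-06, -1.18031515e-03]), 'contact_force': array([ 0.11225552, -0.86145466, -0.11177643]), 'wrist_torque': array([-0.00894559, -0.0210991 ,  0.01405909]), 'finger_force': 0.0, 'opening': 0.9979704948211167}
scene {'K': array([[449.11424792,   0.        , 288.24336026],
       [  0.        , 449.11424792, 209.35803393],
       [  0.        ,   0.        ,   1.        ]]), 'origin': array([ 1.32333882, -0.04315562,  0.73532415]), 'orientation': array([ 0.63887526,  0.62501589, -0.30658752, -0.32741049])}
top {'K': array([[497.64373365,   0.        , 284.44388091],
       [  0.        , 497.64373365, 204.85008412],
       [  0.        ,   0.        ,   1.        ]]), 'origin': array([0.42383442, 0.00501309, 1.33211479]), 'orientation': array([ 0.71372311, -0.6996257 ,  0.02571785, -0.02148971])}
```

View pics/scene0.png

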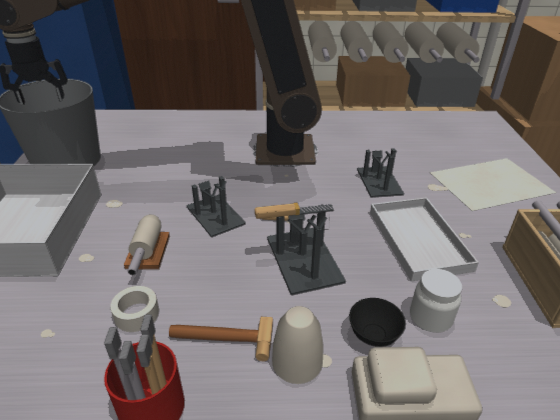

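View pics/top0.png

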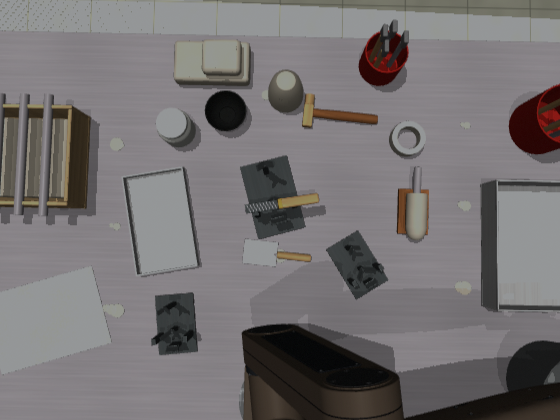

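The scene view shows the rasp (handle at 278,211, blade at 318,210) across the big stand (305,255). The cast is at (147,235) and the pan at (420,237). In the top view:
- **Rasp:** tip at (246,208), butt at (319,199).
- **Stand base:** centred at (272,197).
- **Cast:** pipe end at (417,168), toe at (416,239).
- **Pan:** corners at (124,176), (184,168), (199,266) and (137,276).

The two small stands are decoys.

```bash
cat > h.py <<'E'
import numpy as np, cv2
from scipy.spatial.transform import Rotation as R
from plant import ctrl
def cloud(p,d,i):
    v,u=np.mgrid[:d.shape[0],:d.shape[1]]; K=i["K"]
    c=np.stack([(u-K[0,2])*d/K[0,0],(v-K[1,2])*d/K[1,1],d],-1)
    w=R.from_quat(i["orientation"]).apply(c.reshape(-1,3)).reshape(c.shape)+i["origin"]
    w[d<=0]=np.nan
    return w
def saved(n,k=0):
    p=cv2.imread(f"pics/{n}{k}.png"); d=np.load(f"pics/{n}{k}.npy"); return p,cloud(p,d,ctrl.camera_info(n))
def proj(n,X):
    i=ctrl.camera_info(n); c=R.from_quat(i["orientation"]).inv().apply(np.atleast_2d(X)-i["origin"])
    return (c@i["K"].T)[:,:2]/c[:,2:]
E
python3 - <<'E'
from h import *
np.set_printoptions(precision=4,suppress=True)
pt,wt=saved("top"); ps,ws=saved("scene")
def g(w,u,v,r=1): return np.nanmedian(w[v-r:v+r+1,u-r:u+r+1].reshape(-1,3),0)
for n,u,v in [("tip",248,208),("butt",316,200),("hmid",297,201),("pipe end",417,172),("body",416,215),("panfloor",160,220),("pan rim",154,172),("table",330,200),("plate",262,175)]: print("top",n,g(wt,u,v))
for n,u,v in [("butt",260,212),("tip",328,209),("cast",147,228),("pipe",137,261),("panfloor",420,237),("table",240,270)]: print("scene",n,g(ws,u,v))
# cast axes: both views, points above z=.03 near
for n,p,w in (("top",pt,wt),("scene",ps,ws)):
    c=g(wt,416,215)
    m=(abs(w[...,0]-c[0]-.02)<.14)&(abs(w[...,1]-c[1])<.05)&(w[...,2]>.03)
    P=w[m]; print(n,"cast",len(P),P.min(0),P.max(0))
    c=g(wt,283,204); m=(np.hypot(w[...,0]-c[0],w[...,1]-c[1])<.12)&(w[...,2]>.12)&(w[...,2]<.16)
    P=w[m]; col=p[m].astype(int); h=(col[:,2]-col[:,0])>40
    print(n,"rasp handle",h.sum(),P[h].min(0),P[h].max(0),np.median(P[h],0))
    m=(np.hypot(w[...,0]-c[0],w[...,1]-c[1])<.2)&(w[...,2]<.02)&(w[...,2]>-.01)&(p.max(2)<75)
    q=w[m][:,:2].astype(np.float32); print(n,"plate",cv2.minAreaRect(q), np.median(w[m][:,2]))
    P=w[(w[...,2]>.02)&(w[...,2]<.04)&(np.hypot(w[...,0]-.40,w[...,1]-.31)<.2)]
    print(n,"pan rim",cv2.minAreaRect(P[:,:2].astype(np.float32)),np.percentile(P[:,2],[10,50,90]))
E
```

```text
top tip [0.495  0.0868 0.1272]
top butt [ 0.5169 -0.0768  0.14  ]
top hmid [ 0.5134 -0.0312  0.1424]
top pipe end [ 0.6018 -0.3434  0.053 ]
top body [ 0.4893 -0.3365  0.0687]
top panfloor [0.4656 0.3287 0.0032]
top pan rim [0.5913 0.3455 0.0242]
top table [ 0.5285 -0.1245  0.0006]
top plate [0.5912 0.0596 0.0086]
scene butt [ 0.535  -0.0706  0.1399]
scene tip [0.5062 0.083  0.1262]
scene cast [ 0.5018 -0.3353  0.0696]
scene pipe [ 0.5934 -0.3397  0.0513]
scene panfloor [0.4607 0.3322 0.0023]
scene table [ 0.571  -0.1189 -0.0006]
top cast 1152 [ 0.4282 -0.3699  0.0367] [ 0.6181 -0.3151  0.0766]
top rasp handle 392 [ 0.4962 -0.0818  0.1247] [0.5336 0.0144 0.1486] [ 0.5152 -0.0313  0.1415]
top plate ((0.48826733231544495, -0.010261937975883484), (0.3571581542491913, 0.19769760966300964), 42.0419807434082) 0.009240662504687691
top pan rim ((0.4198496639728546, 0.31697720289230347), (0.3562964200973511, 0.16371776163578033), 10.74730110168457) [0.0227 0.0286 0.0323]
scene cast 1111 [ 0.4387 -0.3701  0.0301] [ 0.6228 -0.3152  0.0732]
scene rasp handle 480 [ 0.5021 -0.0819  0.1224] [0.5399 0.016  0.1451] [ 0.5258 -0.0331  0.1397]
scene plate ((0.4889192581176758, -0.008698567748069763), (0.35909467935562134, 0.21429596841335297), 42.87782287597656) 0.008840145775812824
scene pan rim ((0.42035961151123047, 0.3173843324184418), (0.3570844233036041, 0.16605670750141144), 10.352779388427734) [0.0215 0.0268 0.0296]
```

```bash
cat >> h.py <<'E'
def Rt(a,p=0.):
    """tool down with yaw a (tool x=(cos a,sin a)); p = lean about tool y"""
    return R.from_euler("z",a)*R.from_euler("x",np.pi)*R.from_euler("y",p)
def rel(pos,Rot,fr=None):
    s=ctrl.get_state(); p0,r0=(s["eef_pos"],R.from_quat(s["tcp_rot"])) if fr is None else fr
    t=r0.inv().apply(np.array(pos)-p0)*100; v=(r0.inv()*Rot).as_rotvec()
    print("rel cm",np.round(t,2),"rv",np.round(v,4),"min rows",np.ceil(max(np.linalg.norm(t)/5,np.degrees(np.linalg.norm(v))/8.59)))
E
python3 - <<'E'
from h import *
s=ctrl.get_state(); i=ctrl.camera_info("wrist"); r=R.from_quat(s["tcp_rot"])
print("cam in tool",r.inv().apply(i["origin"]-s["eef_pos"]),(r.inv()*R.from_quat(i["orientation"])).as_matrix().round(3),i["K"][0,0])
rel([0.50,0.0,0.42],Rt(1.70))
rel([0.30,-0.5,0.42],Rt(0.27))
E
```

```text
cam in tool [ 0.079628   -0.00046947 -0.17088048] [[ 0.    -0.951 -0.31 ]
 [ 1.     0.     0.   ]
 [-0.    -0.31   0.951]] 369.6895427302641
rel cm [ 48.21 -54.25 -21.63] rv [-0.0015 -0.0018 -1.4322] min rows 16.0
rel cm [ 15.69 -11.32 -21.73] rv [-0.0021 -0.0003 -0.0022] min rows 6.0
```

```bash
python3 -m crank '[[0,0,-5,0,0,0],[5,-3,-10,0,0,-0.15],[8,-6,-14,0,0,-0.3],[11,-9,-17,0,0,-0.45],[14,-13,-19,0,0,-0.6],[17,-17,-20,0,0,-0.75],[20,-20,-21,0,0,-0.9],[23,-24,-21,0,0,-1.05],[26,-27,-21,0,0,-1.2],[29,-31,-21,0,0,-1.35]]' 1 && python3 - <<'E'
from h import *
rel([0.50,0.03,0.42],Rt(1.70))
E
```

```text
time: 1.1
eef_pos: [0.3673, -0.2953, 0.4133]
tcp_rot: [0.688, 0.725, 0.0, 0.0]
contact_force: [0.4, 0.8, -0.4]
opening: 1.003
finger_force: 0.0
rel cm [31.78 14.97 -0.67] rv [ 0.0005  0.0002 -0.0765] min rows 8.0
```

```bash
python3 -m crank '[[4.5,2,0,0,0,-0.08],[9,4,0,0,0,-0.08],[13.5,6,0,0,0,-0.08],[18,8,0,0,0,-0.08],[22.5,10.5,0,0,0,-0.08],[27,13,0,0,0,-0.08],[31.8,15,-0.5,0,0,-0.08],[31.8,15,-0.5,0,0,-0.08],[31.8,15,-0.5,0,0,-0.08]]' && python3 - <<'E'
from h import *
np.set_printoptions(precision=4,suppress=True)
i=ctrl.camera_info("wrist"); p,d=ctrl.read_camera("wrist"); cv2.imwrite("pics/w1.png",p); np.save("pics/w1.npy",d); np.savez("pics/w1i.npz",**i)
w=cloud(p,d,i)
# stand region
c=np.array([.51,-.01])
for lo,hi in ((.002,.02),(.115,.15),(.15,.2)):
    m=(np.hypot(w[...,0]-c[0]-.04,w[...,1]-c[1])<.16)&(w[...,2]>lo)&(w[...,2]<hi)
    v,u=np.nonzero(m); print(lo,m.sum(),np.c_[u,v].min(0),np.c_[u,v].max(0),w[m].min(0),w[m].max(0))
E
```

```text
time: 2.0
eef_pos: [0.5017, 0.0288, 0.4177]
tcp_rot: [0.66, 0.752, -0.0, -0.0]
contact_force: [0.1, 0.6, 0.7]
opening: 1.0
finger_force: 0.0
0.002 9416 [207  71] [404 267] [ 0.3906 -0.1695  0.002 ] [0.7085 0.1488 0.02  ]
0.115 2730 [266 107] [360 249] [ 0.4787 -0.0803  0.1165] [0.597  0.0974 0.1487]
0.15 480 [355 144] [373 179] [0.5824 0.0291 0.1506] [0.6094 0.0705 0.1751]
```

View pics/w1.png

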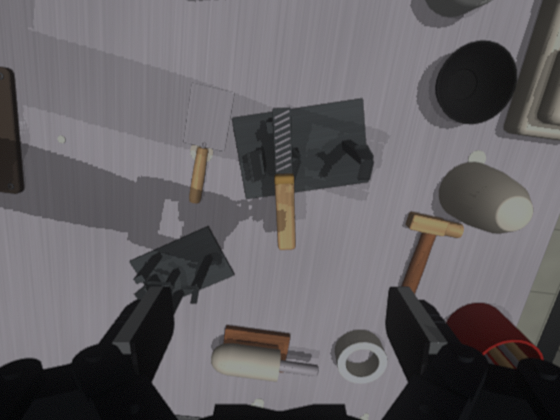

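The wrist view shows the rasp from tip (281,108) to butt (287,249) across the stand plate, whose corners are near (233,117), (363,99), (372,183) and (244,198). The fork is at (345,160) and the stop at (250,165).

```bash
cat >> h.py <<'E'
def wristview(k):
    i=dict(np.load(f"pics/{k}i.npz")); p=cv2.imread(f"pics/{k}.png"); d=np.load(f"pics/{k}.npy"); return p,cloud(p,d,i)
def big(m):
    n,l,s,_=cv2.connectedComponentsWithStats(m.astype(np.uint8)); return l==1+np.argmax(s[1:,4])
def rect(P):
    (c,s,a)=cv2.minAreaRect(P[:,:2].astype(np.float32)); return np.round(c,4),np.round(s,4),round(a,2)
E
python3 - <<'E'
from h import *
np.set_printoptions(precision=4,suppress=True)
V={"top":saved("top"),"scene":saved("scene"),"wrist":wristview("w1")}
for n,(p,w) in V.items():
    near=np.hypot(w[...,0]-.54,w[...,1]-.01)<.15
    m=big(near&(w[...,2]>.004)&(w[...,2]<.014)&(p.max(2)<85)); P=w[m]
    print(n,"plate",m.sum(),rect(P),"z",np.median(P[:,2]))
    hsv=(p[...,2].astype(int)-p[...,0])>35
    m=big(near&hsv&(w[...,2]>.134)&(w[...,2]<.155)); P=w[m]
    print(n,"handle top",m.sum(),rect(P),"z",np.median(P[:,2]))
    # posts/rasp all
    m=near&(w[...,2]>.118)&(w[...,2]<.15)&(abs(w[...,0]-.515)<.035)
    m=big(m);print(n,"rasp all",m.sum(),rect(w[m]))
    m=near&(w[...,2]>.15)&(w[...,2]<.2); print(n,"fork",m.sum(),rect(w[m]),w[m][:,2].max())
    near=np.hypot(w[...,0]-.46,w[...,1]-.33)<.17
    m=near&(w[...,2]>.022)&(w[...,2]<.036)
    if m.sum()>50: m=big(cv2.dilate(m.astype(np.uint8),np.ones((3,3))))&m; print(n,"pan",m.sum(),rect(w[m]),np.median(w[m][:,2]))
    near=(abs(w[...,0]-.52)<.12)&(abs(w[...,1]+.34)<.05)&(w[...,2]>.03)
    P=w[near]
    if len(P)>100:
        b=P[P[:,2]>.05]; print(n,"cast",rect(P),rect(b),np.percentile(P[:,2],98))
E
```

```text
top plate 1621 (array([0.5758, 0.0426]), array([0.112 , 0.1298]), 15.74) z 0.00923268581218939
top handle top 390 (array([ 0.515 , -0.0332]), array([0.0239, 0.0978]), 9.0) z 0.14148971814374445
top rasp all 734 (array([0.5073, 0.0053]), array([0.0283, 0.1797]), 10.89)
top fork 114 (array([0.5979, 0.0489]), array([0.0214, 0.0405]), 16.89) 0.17634373083867794
top pan 645 (array([0.4646, 0.3257]), array([0.2654, 0.1637]), 10.62) 0.028742385828891548
top cast (array([ 0.523 , -0.3434]), array([0.0533, 0.1899]), 88.45) (array([ 0.5228, -0.3434]), array([0.0532, 0.1893]), 88.87) 0.07397910431793642
scene plate 2415 (array([0.5376, 0.0297]), array([0.2069, 0.129 ]), 16.03) z 0.008955970951484926
scene handle top 369 (array([ 0.52  , -0.0336]), array([0.0272, 0.0991]), 10.01) z 0.14064112876860635
scene rasp all 781 (array([0.5129, 0.0058]), array([0.0308, 0.1799]), 12.28)
scene fork 114 (array([0.6017, 0.0491]), array([0.0241, 0.0395]), 12.44) 0.17297648916417208
scene pan 816 (array([0.4672, 0.3259]), array([0.2707, 0.1661]), 10.35) 0.02725636638143636
scene cast (array([ 0.5305, -0.342 ]), array([0.0544, 0.1844]), 87.1) (array([ 0.5296, -0.3428]), array([0.0517, 0.1825]), 87.93) 0.07142805905294569
wrist plate 5395 (array([0.574 , 0.0435]), array([0.1194, 0.1294]), 15.39) z 0.010438255114667672
wrist handle top 1288 (array([ 0.5163, -0.0311]), array([0.0226, 0.0986]), 9.36) z 0.14270515662569452
wrist rasp all 2675 (array([0.5069, 0.0078]), array([0.0296, 0.1788]), 10.54)
wrist fork 480 (array([0.5979, 0.0509]), array([0.0227, 0.0404]), 14.71) 0.17508385014183214
wrist cast (array([ 0.5231, -0.3376]), array([0.0485, 0.1891]), 89.05) (array([ 0.5231, -0.3379]), array([0.0478, 0.1891]), 89.05) 0.07237200639940718
```

```bash
python3 - <<'E'
from h import *
rel([0.5097,0.002,0.21],Rt(np.radians(99.5)))
rel([0.5097,0.002,0.1245],Rt(np.radians(99.5)))
E
```

```text
rel cm [-2.63  0.51 20.77] rv [-0.0013  0.0003 -0.0378] min rows 5.0
rel cm [-2.63  0.52 29.32] rv [-0.0013  0.0003 -0.0378] min rows 6.0
```

```bash
python3 -m crank '[[-1,0.2,4,0,0,-0.04],[-2,0.4,8.5,0,0,-0.04],[-2.6,0.5,13,0,0,-0.04],[-2.6,0.5,17,0,0,-0.04],[-2.6,0.5,20,0,0,-0.04],[-2.6,0.5,22,0,0,-0.04],[-2.6,0.5,24,0,0,-0.04],[-2.6,0.5,24,0,0,-0.04],[-2.6,0.5,24,0,0,-0.04]]' 0.6 25 && python3 - <<'E'
from h import *
rel([0.5097,0.002,0.1245],Rt(np.radians(99.5)))
E
```

```text
time: 2.95
eef_pos: [0.5097, 0.001, 0.1785]
tcp_rot: [0.647, 0.763, -0.0, -0.0]
contact_force: [0.5, 0.5, -0.4]
opening: 0.601
finger_force: 0.0
rel cm [0.1  0.02 5.4 ] rv [-0.0004  0.0001 -0.0011] min rows 2.0
```

```bash
python3 -m crank '[[0.1,0,2,0,0,0],[0.1,0,3.5,0,0,0],[0.1,0,4.8,0,0,0],[0.1,0,5.4,0,0,0],[0.1,0,5.4,0,0,0],[0.1,0,5.4,0,0,0]]' && python3 -m crank '[[0,0,0,0,0,0],[0,0,0,0,0,0],[0,0,0,0,0,0],[0,0,0,0,0,0],[0,0,0,0,0,0],[0,0,0,0,0,0],[0,0,0,0,0,0],[0,0,0,0,0,0]]' 0 40
```

```text
time: 3.55
eef_pos: [0.5102, 0.0033, 0.1247]
tcp_rot: [0.646, 0.764, 0.0, 0.0]
contact_force: [0.3, -0.6, 0.2]
opening: 0.599
finger_force: 0.0
time: 4.35
eef_pos: [0.5098, 0.0034, 0.1242]
tcp_rot: [0.646, 0.764, -0.0, -0.0]
contact_force: [-0.3, -0.3, -0.8]
opening: -0.003
finger_force: 0.0
```

```bash
python3 -m crank '[[0,0,-0.5,0,0,0],[0,0,-1.5,0,0,0],[0,0,-3.5,0,0,0],[0,0,-6,0,0,0],[0,0,-9,0,0,0],[0,0,-12,0,0,0],[0,0,-12,0,0,0],[0,0,-12,0,0,0]]' && python3 - <<'E'
from h import *
i=ctrl.camera_info("wrist"); p,d=ctrl.read_camera("wrist"); cv2.imwrite("pics/w2.png",p); np.save("pics/w2.npy",d); np.savez("pics/w2i.npz",**i)
# pan: center (.466,.3258), yaw 10.5deg ; rasp tip direction options
c=np.array([.466,.3258]); y=np.radians(10.5); ax=np.array([np.cos(y),np.sin(y)])
for sgn,yaw in ((1,y),(-1,y+np.pi)):
    print(sgn); rel([*(c-sgn*ax*.005),.15],Rt(yaw))
E
```

```text
time: 5.15
eef_pos: [0.5104, 0.0033, 0.2457]
tcp_rot: [0.646, 0.764, 0.001, 0.001]
contact_force: [0.7, -0.1, -0.9]
opening: 0.003
finger_force: 0.0
1
rel cm [32.51  0.56  9.42] rv [-1.0000e-04  0.0000e+00  1.5545e+00] min rows 11.0
-1
rel cm [32.52  1.56  9.42] rv [-0.0000e+00 -1.0000e-04 -1.5871e+00] min rows 11.0
```

View pics/w2.png

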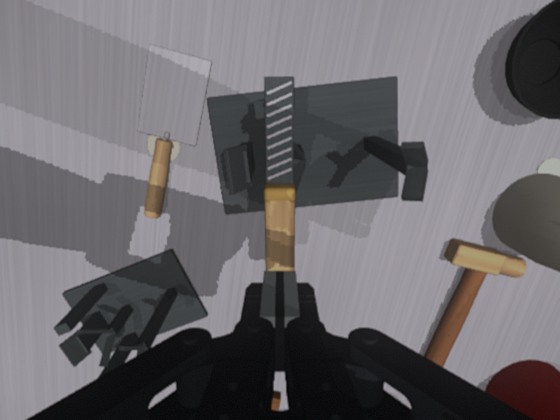

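The fingers closed empty. The rasp still lies across the posts, with its tip at (279,78) and the handle/blade joint at (280,187). I'll measure again to find out why.

```bash
python3 - <<'E'
from h import *
np.set_printoptions(precision=4,suppress=True)
p,w=wristview("w2")
for u,v in [(279,80),(279,130),(279,180),(280,190),(280,220),(280,250),(280,268),(280,300),(235,165),(350,100),(415,170)]:
    print(u,v,np.nanmedian(w[v-1:v+2,u-1:u+2].reshape(-1,3),0))
pt,d=ctrl.read_camera("top"); cv2.imwrite("pics/top1.png",pt); np.save("pics/top1.npy",d)
ps,d=ctrl.read_camera("scene"); cv2.imwrite("pics/scene1.png",ps); np.save("pics/scene1.npy",d)
for n in ("scene","top"):
    p,w=saved(n,1)
    m=(np.hypot(w[...,0]-.54,w[...,1]-.01)<.15)&((p[...,2].astype(int)-p[...,0])>35)&(w[...,2]>.11)&(w[...,2]<.155); m=big(m);print(n,rect(w[m]),np.percentile(w[m][:,2],[5,50,95]),m.sum())
c=cv2.resize(cv2.imread("pics/scene1.png")[120:320,200:420],(770,700))[:600]; cv2.imwrite("pics/scene1c.png",c)
E
```

```text
279 80 [0.4952 0.0931 0.1284]
279 130 [0.5012 0.0579 0.1285]
279 180 [0.5076 0.0197 0.1281]
280 190 [0.509  0.0155 0.1432]
280 220 [ 0.513  -0.0084  0.143 ]
280 250 [ 0.5173 -0.0332  0.1429]
280 268 [ 0.5199 -0.049   0.1432]
280 300 [0.5084 0.0148 0.3016]
235 165 [0.4684 0.0186 0.0922]
350 100 [0.5711 0.0905 0.0105]
415 170 [0.6008 0.0489 0.1562]
scene (array([ 0.5196, -0.0336]), array([0.0297, 0.099 ]), 8.7) [0.1263 0.1395 0.1426] 498
top (array([ 0.517 , -0.0817]), array([0.0049, 0.0002]), 0.07) [0.1385 0.1393 0.1409] 3
```

View pics/scene1c.png

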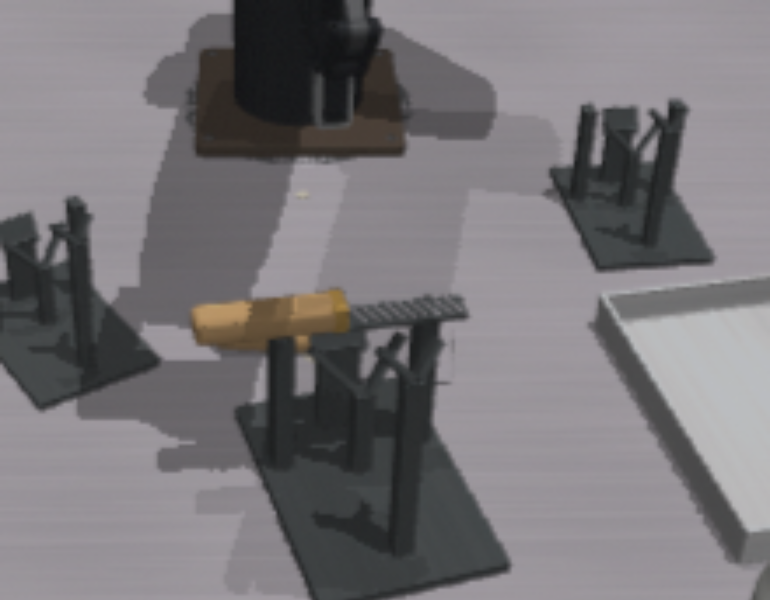

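```bash
python3 - <<'E'
from h import *
np.set_printoptions(precision=4,suppress=True)
s=ctrl.get_state(); print(s["eef_pos"],s["opening"],ctrl.pinch_z)
print("TCP in scene",proj("scene",s["eef_pos"]),"top",proj("top",s["eef_pos"]),"wrist",proj("wrist",s["eef_pos"]))
p,w=wristview("w2")
for v in range(266,312,3): print(v,w[v,281],w[v,270],p[v,281])
p,w=saved("scene",1)
m=(np.hypot(w[...,0]-.51,w[...,1]-.003)<.05)&(w[...,2]>.18)&(w[...,2]<.40)
v,u=np.nonzero(m); 
for lo in np.arange(.18,.34,.01):
    k=(w[...,2]>lo)&(w[...,2]<=lo+.01)&m; print(round(lo,2),k.sum(),np.nanmean(w[k],0) if k.any() else "")
E
```

```text
[0.509  0.0035 0.2428] -0.000906317964942633 0.0187
TCP in scene [[294.3948 165.6659]] top [[282.596  199.2624]] wrist [[279.4644 262.4448]]
266 [ 0.5205 -0.0471  0.1433] [ 0.5117 -0.049   0.1424] [ 96 131 153]
269 [ 0.521  -0.0504  0.142 ] [ 0.5121 -0.0518  0.1423] [106 145 168]
272 [0.5089 0.0148 0.2795] [0.5045 0.0142 0.2798] [27 29 32]
275 [0.5089 0.0149 0.2825] [0.5045 0.0143 0.2827] [27 27 28]
278 [0.5089 0.0146 0.2844] [0.5046 0.014  0.2846] [27 27 27]
281 [0.5089 0.0148 0.2873] [0.5046 0.0147 0.2885] [27 27 27]
284 [0.5088 0.0148 0.2898] [0.5047 0.0141 0.2897] [26 25 26]
287 [0.5088 0.0151 0.2926] [0.5047 0.0148 0.2934] [28 27 28]
290 [0.5087 0.0152 0.2951] [0.5048 0.0142 0.2945] [26 24 25]
293 [0.5089 0.0145 0.296 ] [0.5048 0.0143 0.2968] [28 26 28]
296 [0.5088 0.0147 0.2986] [0.5049 0.0143 0.2989] [23 22 23]
299 [0.5088 0.0146 0.3004] [0.5049 0.0147 0.3016] [23 21 22]
302 [0.5088 0.0147 0.3026] [0.505  0.0139 0.3024] [23 23 23]
305 [0.5087 0.0152 0.3053] [0.5051 0.0137 0.304 ] [22 20 21]
308 [0.5087 0.0149 0.3068] [0.505  0.0146 0.3074] [23 21 22]
311 [0.5087 0.015  0.3089] [0.5051 0.0141 0.3083] [21 21 21]
0.18 0 
0.19 0 
0.2 0 
0.21 0 
0.22 0 
0.23 0 
0.24 0 
0.25 0 
0.26 1 [ 0.5145 -0.0024  0.2694]
0.27 32 [0.518  0.0024 0.2751]
0.28 53 [0.5208 0.0019 0.2849]
0.29 54 [0.5209 0.002  0.2952]
0.3 34 [0.5209 0.0015 0.3036]
0.31 35 [ 0.5256 -0.0025  0.3169]
0.32 62 [0.5329 0.0017 0.3238]
0.33 63 [ 0.5369 -0.0002  0.3357]
0.34 56 [ 0.5274 -0.0048  0.3446]
```

The handle top measures 143 mm. In both the scene and wrist views the finger ends stand about 27 mm behind the reported TCP (0.270 against 0.244), so the fingers shut above the handle. I'll correct for that offset and go lower.

```bash
python3 -m crank '[[0,0,1,0,0,0],[0,0,3,0,0,0],[0,0,5,0,0,0],[0,0,7,0,0,0],[0,0,9,0,0,0],[0,0,10.5,0,0,0],[0,0,12,0,0,0],[0,0,12,0,0,0]]' 0.6 40 && python3 -m crank '[[0,0,1,0,0,0],[0,0,1.8,0,0,0],[0,0,2.4,0,0,0],[0,0,2.4,0,0,0],[0,0,2.4,0,0,0]]' && python3 -m crank '[[0,0,0,0,0,0],[0,0,0,0,0,0],[0,0,0,0,0,0],[0,0,0,0,0,0],[0,0,0,0,0,0],[0,0,0,0,0,0],[0,0,0,0,0,0],[0,0,0,0,0,0]]' 0 40
```

```text
time: 6.1
eef_pos: [0.5078, 0.0037, 0.1212]
tcp_rot: [0.646, 0.764, -0.001, -0.002]
contact_force: [-0.4, -0.7, -0.2]
opening: 0.6
finger_force: 0.0
time: 6.6
eef_pos: [0.5099, 0.0034, 0.1004]
tcp_rot: [0.646, 0.764, 0.0, 0.0]
contact_force: [0.6, 0.5, -0.6]
opening: 0.604
finger_force: 0.0
time: 7.4
eef_pos: [0.5104, 0.0033, 0.101]
tcp_rot: [0.646, 0.764, 0.0, 0.001]
contact_force: [-0.3, -1.0, 5.4]
opening: 0.268
finger_force: 41.7
```

```bash
python3 -m crank '[[0,0,-0.5,0,0,0],[0,0,-1.5,0,0,0],[0,0,-3.5,0,0,0],[0,0,-6,0,0,0],[0,0,-9,0,0,0],[0,0,-12,0,0,0],[0,0,-14,0,0,0],[0,0,-14,0,0,0],[0,0,-14,0,0,0]]' && python3 - <<'E'
from h import *
np.set_printoptions(precision=4,suppress=True)
s=ctrl.get_state()
i=ctrl.camera_info("wrist"); p,d=ctrl.read_camera("wrist"); cv2.imwrite("pics/w3.png",p); np.save("pics/w3.npy",d); np.savez("pics/w3i.npz",**i)
w=cloud(p,d,i)
for v in (100,110,120,130,140,160,180,200,220): print(v,w[v,279])
ps,d=ctrl.read_camera("scene"); cv2.imwrite("pics/scene2.png",ps); np.save("pics/scene2.npy",d)
p,w=saved("scene",2)
m=(np.hypot(w[...,0]-.51,w[...,1]-.003)<.13)&((p[...,2].astype(int)-p[...,0])>35)&(w[...,2]>.2)&(w[...,2]<.32); m=big(m);P=w[m];print(rect(P),np.percentile(P[:,2],[2,50,98]),s["eef_pos"])
for y in np.arange(-.08,.02,.02):
    k=abs(P[:,1]-y)<.01; print(y,k.sum(),P[k,2].min() if k.any() else "",P[k,2].max() if k.any() else "")
E
```

```text
time: 8.3
eef_pos: [0.5094, 0.0035, 0.2397]
tcp_rot: [0.646, 0.764, -0.0, -0.0]
contact_force: [0.0, 0.0, -2.3]
opening: 0.266
finger_force: 41.0
100 [0.4961 0.0811 0.2683]
110 [0.4967 0.0776 0.267 ]
120 [0.4973 0.074  0.2673]
130 [0.4979 0.0703 0.2665]
140 [0.4985 0.0666 0.2662]
160 [0.4998 0.0592 0.2673]
180 [0.5011 0.0514 0.2673]
200 [0.5025 0.0432 0.2668]
220 [0.5039 0.0348 0.2668]
(array([ 0.5212, -0.0445]), array([0.0256, 0.0759]), 10.66) [0.2636 0.2764 0.2801] [0.5094 0.0035 0.2397]
-0.08 61 0.2635869725776569 0.2803281271262423
-0.06 113 0.26241258317536054 0.2805714936977031
-0.039999999999999994 115 0.26234106837638554 0.2802937044342964
-0.01999999999999999 113 0.26267063251288325 0.28109993345707734
1.3877787807814457e-17 12 0.2651166042291219 0.2798360251658362
```

View pics/w3.png

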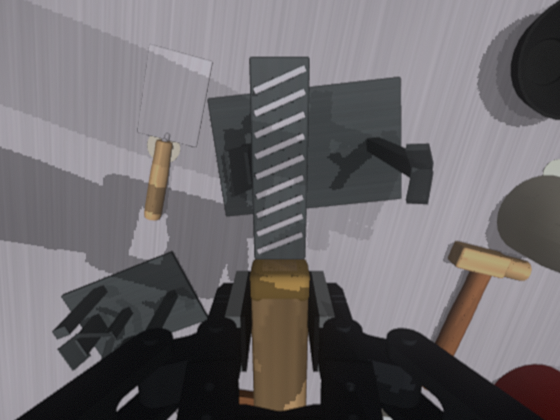

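The rasp is held level: blade from (279,60) to (279,255), handle between the pads. Its underside is 22 mm above the reported TCP. Next I carry it to the pan.

```bash
python3 - <<'E'
from h import *
y=np.radians(10.5); ax=np.array([np.cos(y),np.sin(y)])
rel([*(np.array([.466,.3258])+.005*ax),.10],Rt(y+np.pi))
E
python3 -m crank '[[1.5,0,0,0,0,-0.1],[4,0,0,0,0,-0.24],[7,0,0,0,0,-0.38],[10.5,0.4,0,0,0,-0.52],[14,0.7,0,0,0,-0.66],[17.5,1,0,0,0,-0.8],[21,1.2,0,0,0,-0.94],[24,1.4,0,0,0,-1.08],[27,1.5,0,0,0,-1.22],[30,1.5,0,0,0,-1.36]]' && python3 - <<'E'
from h import *
y=np.radians(10.5); ax=np.array([np.cos(y),np.sin(y)])
rel([*(np.array([.466,.3258])+.005*ax),.10],Rt(y+np.pi))
E
```

```text
rel cm [32.47  1.7  13.85] rv [-0.0017 -0.0039 -1.5871] min rows 11.0
time: 9.4
eef_pos: [0.4735, 0.3026, 0.2379]
tcp_rot: [0.019, 1.0, -0.001, -0.002]
contact_force: [-0.3, -0.0, -0.2]
opening: 0.27
finger_force: 41.0
rel cm [ 0.3   2.42 13.78] rv [-0.0013 -0.0038 -0.2211] min rows 3.0
```

```bash
python3 -m crank '[[0.2,1.2,2,0,0,-0.12],[0.3,2.4,5,0,0,-0.22],[0.3,2.4,9,0,0,-0.22],[0.3,2.4,13,0,0,-0.22],[0.3,2.4,16.5,0,0,-0.22],[0.3,2.4,19,0,0,-0.22],[0.3,2.4,20.5,0,0,-0.22],[0.3,2.4,20.5,0,0,-0.22],[0.3,2.4,20.5,0,0,-0.22]]' && python3 - <<'E'
from h import *
np.set_printoptions(precision=4,suppress=True)
y=np.radians(10.5); ax=np.array([np.cos(y),np.sin(y)])
rel([*(np.array([.466,.3258])+.005*ax),-.0165],Rt(y+np.pi))
s=ctrl.get_state(); i=ctrl.camera_info("wrist"); p,d=ctrl.read_camera("wrist"); w=cloud(p,d,i)
cv2.imwrite("pics/w4.png",p)
for v in (40,80,120,160,200): print(v,w[v,279], w[v,200],w[v,360])
E
```

```text
time: 10.3
eef_pos: [0.4731, 0.3259, 0.0355]
tcp_rot: [-0.088, 0.996, 0.0, 0.0]
contact_force: [1.1, -0.0, 0.1]
opening: 0.27
finger_force: 41.0
rel cm [0.2  0.12 5.2 ] rv [ 0.0001  0.0002 -0.0071] min rows 2.0
40 [0.3684 0.3075 0.0047] [0.3753 0.2689 0.0045] [0.3614 0.3471 0.0047]
80 [0.389  0.3112 0.0632] [0.3939 0.2708 0.0038] [0.3795 0.3516 0.0048]
120 [0.4029 0.3137 0.0622] [0.4137 0.273  0.004 ] [0.3988 0.3567 0.0033]
160 [0.418  0.3164 0.0614] [0.4347 0.2755 0.0047] [0.4195 0.3616 0.0044]
200 [0.4338 0.3192 0.0623] [0.4576 0.2778 0.004 ] [0.4414 0.367  0.0048]
```

View pics/w4.png

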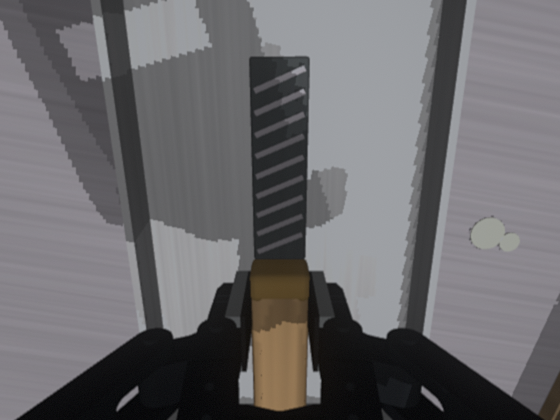

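The rasp is centred in the pan: the blade runs (279,60)–(279,255) between walls at x≈120 and 440. Its underside is 57 mm up and the floor 4 mm, so I lower 52–53 mm.

```bash
python3 -m crank '[[0.1,0,1.5,0,0,0],[0.2,0.1,3,0,0,0],[0.2,0.1,4,0,0,0],[0.2,0.1,4.6,0,0,0],[0.2,0.1,5,0,0,0],[0.2,0.1,5.2,0,0,0],[0.2,0.1,5.2,0,0,0],[0.2,0.1,5.2,0,0,0]]'
```

```text
time: 11.15
eef_pos: [0.4711, 0.3266, -0.0163]
tcp_rot: [-0.088, 0.996, 0.0, 0.0]
contact_force: [-0.3, 0.8, -1.3]
opening: 0.268
finger_force: 41.0
```

```bash
python3 -m crank '[[0,0,0.1,0,0,0],[0,0,0.15,0,0,0],[0,0,0.15,0,0,0]]' && python3 -m crank '[[0,0,0,0,0,0],[0,0,0,0,0,0],[0,0,0,0,0,0],[0,0,0,0,0,0]]' 0.55 && python3 -m crank '[[0,0,-0.5,0,0,0],[0,0,-2,0,0,0],[0,0,-5,0,0,0],[0,0,-10,0,0,0],[0,0,-15,0,0,0],[0,0,-20,0,0,0],[0,0,-25,0,0,0],[0,0,-28,0,0,0],[0,0,-28,0,0,0]]' && python3 - <<'E'
from h import *
np.set_printoptions(precision=4,suppress=True)
i=ctrl.camera_info("wrist"); p,d=ctrl.read_camera("wrist"); w=cloud(p,d,i)
cv2.imwrite("pics/w5.png",p)
m=big(((p[...,2].astype(int)-p[...,0])>40)&(np.hypot(w[...,0]-.466,w[...,1]-.326)<.13)); print("handle",rect(w[m]),np.percentile(w[m][:,2],[5,50,95]))
rel([.515,-.341,.25],Rt(np.radians(-1.3)))
E
```

```text
time: 11.45
eef_pos: [0.4711, 0.3266, -0.0175]
tcp_rot: [-0.088, 0.996, 0.0, 0.0]
contact_force: [-0.7, -0.5, 2.8]
opening: 0.268
finger_force: 41.4
time: 11.85
eef_pos: [0.4706, 0.3264, -0.0184]
tcp_rot: [-0.088, 0.996, -0.0, -0.0]
contact_force: [0.9, -0.2, 0.4]
opening: 0.552
finger_force: 0.0
time: 12.75
eef_pos: [0.4733, 0.3278, 0.2708]
tcp_rot: [-0.088, 0.996, 0.002, 0.007]
contact_force: [0.5, -0.4, 0.3]
opening: 0.551
finger_force: 0.0
handle (array([0.506, 0.333]), array([0.0955, 0.0215]), 10.53) [0.0228 0.0243 0.0257]
rel cm [  7.5  -66.53   1.48] rv [-0.0117  0.0043 -2.9425] min rows 20.0
```

The rasp lies flat in the pan: handle top at 24 mm is the 4 mm floor plus its 20 mm height. Now the cast.

```bash
python3 - <<'E'
from h import *
rel([.49,-.341,.28],Rt(np.radians(178.7)))
E
```

```text
rel cm [  9.94 -66.09  -1.54] rv [0.0029 0.0079 0.199 ] min rows 14.0
```

```bash
python3 -m crank '[[0.5,-3,-0.5,0,0,0.02],[1,-7,-1,0,0,0.05],[1.7,-11.5,-1,0,0,0.08],[2.4,-16,-1,0,0,0.1],[3.1,-20.5,-1,0,0,0.12],[3.8,-25,-1,0,0,0.15],[4.5,-29.5,-1,0,0,0.18],[5.2,-34,-1,0,0,0.2],[5.9,-38.5,-1,0,0,0.2],[6.6,-43,-1,0,0,0.2]]' 1 && python3 - <<'E'
from h import *
rel([.49,-.341,.28],Rt(np.radians(178.7)))
E
```

```text
time: 13.8
eef_pos: [0.4797, -0.1099, 0.2702]
tcp_rot: [0.012, 1.0, 0.001, -0.001]
contact_force: [0.9, 0.6, -0.0]
opening: 0.998
finger_force: 0.0
rel cm [ -1.58 -23.08  -1.01] rv [ 0.0012 -0.0024 -0.0013] min rows 5.0
```

```bash
python3 -m crank '[[0,-4.5,0,0,0,0],[0,-9,0,0,0,0],[-0.5,-13.5,0,0,0,0],[-1,-17.5,0,0,0,0],[-1.5,-21,0,0,0,0],[-1.6,-23,-1,0,0,0],[-1.6,-23,-1,0,0,0],[-1.6,-23,-1,0,0,0]]' && cat >> h.py <<'E'
def castfit(P,x0):
    """P points on cast; axis y=y0+m(x-.52), z=z0+n(x-.52), toe xt; surface of revolution"""
    from scipy.optimize import least_squares
    def prof(s):
        e=np.clip(1-((34e-3-s)/34e-3)**2,0,1)
        return np.where(s<.034,.027*np.sqrt(e),np.where(s<.12,.027,.010))
    def f(q):
        yaw,y0,pit,z0,xt=q
        a=np.array([np.cos(pit)*np.cos(yaw),np.cos(pit)*np.sin(yaw),np.sin(pit)]); o=np.array([xt,y0,z0])
        s=(P-o)@a; r=np.linalg.norm(P-o-np.outer(s,a),axis=1)
        return np.clip(r-prof(np.clip(s,0,.19)),-.01,.01)
    r=least_squares(f,x0,loss="soft_l1",f_scale=.0015,x_scale=[.1,.01,.1,.01,.01],diff_step=1e-3)
    return r.x,np.sqrt(np.mean(r.fun**2))
E
python3 - <<'E'
from h import *
np.set_printoptions(precision=4,suppress=True)
i=ctrl.camera_info("wrist"); p,d=ctrl.read_camera("wrist"); cv2.imwrite("pics/w6.png",p); np.save("pics/w6.npy",d); np.savez("pics/w6i.npz",**i)
print(ctrl.get_state()["eef_pos"])
for n,(p,w) in {"w6":wristview("w6"),"top":saved("top"),"scene":saved("scene"),"w1":wristview("w1")}.items():
    m=big((abs(w[...,0]-.52)<.12)&(abs(w[...,1]+.34)<.045)&(w[...,2]>.03)&(w[...,2]<.09)); P=w[m]
    print(n,len(P),P.min(0),P.max(0),*castfit(P,[-.02,-.34,0,.045,.428]))
E
```

```text
time: 14.6
eef_pos: [0.491, -0.3382, 0.2804]
tcp_rot: [0.012, 1.0, 0.001, -0.001]
contact_force: [0.2, -0.0, -0.3]
opening: 1.001
finger_force: 0.0
[ 0.4911 -0.3376  0.2804]
w6 5981 [ 0.4275 -0.3699  0.0431] [ 0.6166 -0.3142  0.0739] [-0.0252 -0.3402  0.0024  0.0446  0.4267] 0.0007706418704727269
top 1152 [ 0.4282 -0.3699  0.0367] [ 0.6181 -0.3151  0.0766] [-0.0246 -0.3419  0.0053  0.0438  0.4272] 0.0022133278459309414
scene 1111 [ 0.4387 -0.3701  0.0301] [ 0.6228 -0.3152  0.0732] [-0.0214 -0.342   0.0003  0.0433  0.4326] 0.003430810839572756
w1 2577 [ 0.4286 -0.362   0.0303] [ 0.6175 -0.3123  0.0739] [-0.0234 -0.34   -0.      0.0448  0.4274] 0.000985717159705328
```

The cast fit agrees between the views: axis 45 mm up, toe at x=0.427, yaw -1.4°. That puts cast_mid at (0.512, -0.342).

```bash
python3 - <<'E'
from h import *
rel([.512,-.3422,-.004],Rt(np.radians(178.6)))
E
python3 -m crank '[[-1,0,3,0,0,0],[-2,-0.2,7,0,0,0],[-2.1,-0.4,11.5,0,0,0],[-2.1,-0.4,15.5,0,0,0],[-2.1,-0.4,18.5,0,0,0],[-2.1,-0.4,21,0,0,0],[-2.1,-0.4,22,0,0,0],[-2.1,-0.4,22,0,0,0],[-2.1,-0.4,22,0,0,0]]' 1 && python3 - <<'E'
from h import *
rel([.512,-.3422,-.004],Rt(np.radians(178.6)))
E
```

```text
rel cm [-2.14 -0.47 28.44] rv [ 0.0021 -0.0016  0.001 ] min rows 6.0
time: 15.55
eef_pos: [0.5132, -0.3432, 0.0631]
tcp_rot: [0.012, 1.0, -0.001, 0.001]
contact_force: [-0.4, -0.1, 1.1]
opening: 0.999
finger_force: 0.0
rel cm [0.13 0.11 6.71] rv [-0.0012  0.0014  0.0014] min rows 2.0
```

```bash
python3 -m crank '[[0.1,0.1,2,0,0,0],[0.1,0.1,3.5,0,0,0],[0.1,0.1,4.8,0,0,0],[0.1,0.1,5.8,0,0,0],[0.1,0.1,6.4,0,0,0],[0.1,0.1,6.5,0,0,0],[0.1,0.1,6.5,0,0,0]]' && python3 -m crank '[[0,0,0,0,0,0],[0,0,0,0,0,0],[0,0,0,0,0,0],[0,0,0,0,0,0],[0,0,0,0,0,0],[0,0,0,0,0,0]]' 0 45
```

```text
time: 16.25
eef_pos: [0.5116, -0.3424, -0.0032]
tcp_rot: [0.012, 1.0, -0.0, 0.0]
contact_force: [-0.3, -0.4, -0.6]
opening: 1.003
finger_force: 0.0
time: 16.85
eef_pos: [0.512, -0.3429, -0.0023]
tcp_rot: [0.012, 1.0, -0.001, 0.001]
contact_force: [-1.4, -0.7, 5.8]
opening: 0.612
finger_force: 47.2
```

```bash
python3 -m crank '[[0,0,-0.5,0,0,0],[0,0,-1.5,0,0,0],[0,0,-3.5,0,0,0],[0,0,-6.5,0,0,0],[0,0,-10.5,0,0,0],[0,0,-15,0,0,0],[0,0,-19.5,0,0,0],[0,0,-24,0,0,0],[0,0,-27,0,0,0],[0,0,-27,0,0,0]]' && python3 -m crank '[[0,0,0,0,0,0],[0,0,0,0,0,0]]' && python3 - <<'E'
from h import *
np.set_printoptions(precision=4,suppress=True)
s=ctrl.get_state(); e=s["eef_pos"]; print(e)
for n in ("wrist","scene","top"):
    i=ctrl.camera_info(n); p,d=ctrl.read_camera(n); k={"wrist":"w7"}.get(n,n+"3"); cv2.imwrite(f"pics/{k}.png",p); np.save(f"pics/{k}.npy",d); np.savez(f"pics/{k}i.npz",**i)
    w=cloud(p,d,i); br=p.min(2)>(70 if n=="wrist" else 90)
    m=(abs(w[...,0]-.52)<.13)&(abs(w[...,1]+.342)<.04)&(w[...,2]>.24)&(w[...,2]<.38)
    P=w[m&((w[...,0]<.49)|(w[...,0]>.56))]
    print(n,len(P),P.min(0) if len(P) else "",P.max(0) if len(P) else "")
    if len(P)>100: print(castfit(P,[-.024,-.34,0,e[2]+.047,.427]))
E
```

```text
time: 17.85
eef_pos: [0.5133, -0.3436, 0.2731]
tcp_rot: [0.012, 1.0, -0.004, 0.004]
contact_force: [-0.5, -0.3, -2.2]
opening: 0.611
finger_force: 47.9
time: 18.05
eef_pos: [0.5102, -0.341, 0.2626]
tcp_rot: [0.012, 1.0, 0.002, -0.002]
contact_force: [-0.5, 0.0, -4.1]
opening: 0.613
finger_force: 47.9
[ 0.5102 -0.341   0.2626]
wrist 30855 [ 0.4257 -0.3668  0.3099] [ 0.49   -0.3129  0.3385]
(array([-0.0241, -0.3386,  0.0049,  0.3093,  0.4247]), np.float64(0.0005614949610095569))
scene 331 [ 0.4436 -0.3596  0.2988] [ 0.6213 -0.3141  0.3366]
(array([-0.0224, -0.3404, -0.0022,  0.308 ,  0.4265]), np.float64(0.002073776825316953))
top 270 [ 0.56   -0.3549  0.3007] [ 0.6169 -0.3335  0.3223]
(array([-0.0141, -0.3413, -0.0199,  0.3128,  0.377 ]), np.float64(0.0015560370566907859))
```

View pics/w7.png

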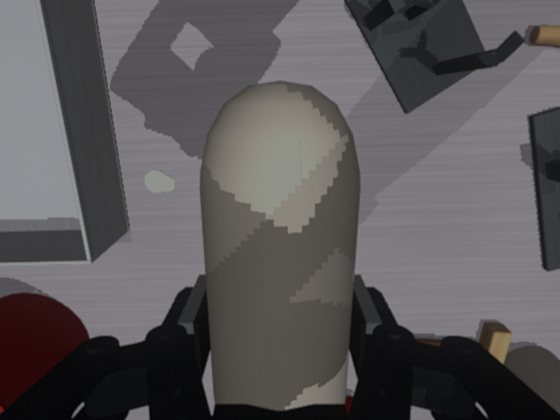

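The cast is held level, toe at (280,83), with its axis about 47 mm behind the reported TCP and centred on it. Next I move sideways so the stand comes into the wrist view, and measure it.

```bash
python3 -m crank '[[0,2,-1,0,0,0],[0,5,-2,0,0,0],[0,9,-3,0,0,0],[0,13,-4,0,0,0],[0.5,16,-5,0,0,0],[1,18,-5,0,0,0],[1,18,-5,0,0,0],[1,18,-5,0,0,0],[1,18,-5,0,0,0]]' && python3 - <<'E'
from h import *
np.set_printoptions(precision=4,suppress=True)
s=ctrl.get_state(); e=s["eef_pos"]; print(e)
for n in ("wrist","top","scene"):
    i=ctrl.camera_info(n); p,d=ctrl.read_camera(n); k={"wrist":"w8"}.get(n,n+"4"); cv2.imwrite(f"pics/{k}.png",p); np.save(f"pics/{k}.npy",d); np.savez(f"pics/{k}i.npz",**i)
    w=cloud(p,d,i); near=(np.hypot(w[...,0]-.53,w[...,1]-.02)<.13)&(p.max(2)<90)
    m=near&(w[...,2]>.112)&(w[...,2]<.132)
    k,l,st,_=cv2.connectedComponentsWithStats(m.astype(np.uint8))
    for j in range(1,k):
        if st[j,4]>6: P=w[l==j]; print(n,"z122",st[j],rect(P),P.mean(0))
    for lo,hi in ((.14,.2),(.06,.112),):
        m=near&(w[...,2]>lo)&(w[...,2]<hi)
        k,l,st,_=cv2.connectedComponentsWithStats(m.astype(np.uint8))
        for j in range(1,k):
            if st[j,4]>6: P=w[l==j]; print(n,lo,st[j],rect(P),P.mean(0),P[:,2].max())
E
```

```text
time: 19.1
eef_pos: [0.5055, -0.1628, 0.3159]
tcp_rot: [0.012, 1.0, 0.0, -0.001]
contact_force: [0.0, -0.0, -3.2]
opening: 0.615
finger_force: 48.1
[ 0.5055 -0.1628  0.3159]
wrist z122 [503 146  21  23 412] (array([0.4886, 0.0712]), array([0.0202, 0.0146]), 14.49) [0.4883 0.0691 0.1208]
wrist z122 [405 174  20  24 351] (array([ 0.5157, -0.025 ]), array([0.0205, 0.0144]), 14.34) [ 0.5148 -0.0259  0.1215]
wrist z122 [468 252  21  21 202] (array([0.5989, 0.0466]), array([0.0101, 0.018 ]), 59.41) [0.5983 0.0472 0.122 ]
wrist 0.14 [480 263  48  26 767] (array([0.5967, 0.0495]), array([0.0208, 0.0404]), 14.4) [0.5956 0.0509 0.1618] 0.17536927789012607
wrist 0.06 [422 123  47  26 613] (array([0.4703, 0.0142]), array([0.0186, 0.0403]), 15.27) [0.4699 0.0122 0.0884] 0.10148403994224903
wrist 0.06 [ 425  140   89   50 1513] (array([0.5086, 0.0379]), array([0.0333, 0.0898]), 22.02) [0.5031 0.0439 0.0909] 0.11167179904157881
wrist 0.06 [390 165  27  30 368] (array([ 0.5139, -0.03  ]), array([0.0114, 0.0236]), 71.35) [ 0.5124 -0.0296  0.0876] 0.11193541439518007
wrist 0.06 [448 235  31  29 420] (
[... 1708 characters left out ...]
1 0.0829] 0.10777831643585112
scene 0.06 [317 210   8  16  62] (array([0.4933, 0.0691]), array([0.0213, 0.0118]), 15.94) [0.4958 0.0658 0.0952] 0.11160301415106444
scene 0.06 [310 215   6   6  20] (array([0.5053, 0.0483]), array([0.0155, 0.0089]), 23.87) [0.5059 0.0491 0.1017] 0.1078350706197777
scene 0.06 [277 219   8  20 130] (array([ 0.5268, -0.0272]), array([0.0191, 0.0118]), 62.68) [ 0.5269 -0.0256  0.0862] 0.11181023821923441
scene 0.06 [322 224   3   7  11] (array([0.5  , 0.076]), array([0.0033, 0.0062]), 54.93) [0.5009 0.0756 0.0679] 0.07737274887395384
scene 0.06 [312 242   9  22 148] (array([0.6087, 0.0478]), array([0.0193, 0.0118]), 62.1) [0.6094 0.0494 0.0861] 0.11152512520261482
```

View pics/w8.png

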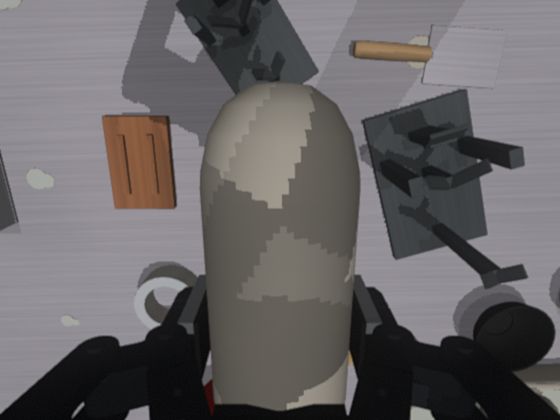

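The wrist view, confirmed by the top view, gives the post tops at 121–122 mm and (0.4886, 0.0706) and (0.5156, -0.0254). They stand 100 mm apart, as they should, so the stand yaw is 15.7° and its origin (0.5396, 0.0332). The stop and fork rectangles lie on that line to within 0.1 mm sideways.

```bash
cat >> h.py <<'E'
yw=np.radians(15.7); xd=np.array([np.cos(yw),np.sin(yw),0]); zz=np.array([0,0,1.])
S=np.array([.5396,.0332,.135]); U=np.cos(np.pi/6)*xd+.5*zz; N=-.5*xd+np.cos(np.pi/6)*zz
RS=Rt(yw+np.pi,-np.pi/6)
def seat(n,u,off=.047): return S+n*N+u*U+off*RS.apply([0,0,1])
E
python3 - <<'E'
from h import *
print(RS.as_matrix().round(3),U,N)
print(seat(.12,.01),seat(0,0)); rel(seat(.12,.01),RS)
E
```

```text
[[-0.834 -0.271  0.481]
 [-0.234  0.963  0.135]
 [-0.5    0.    -0.866]] [0.83371551 0.23434686 0.5       ] [-0.48134587 -0.13530022  0.8660254 ]
[0.51279891 0.02566655 0.20321985] [0.56222326 0.03955911 0.09429681]
rel cm [-0.25 18.88 11.29] rv [-0.0778 -0.5207 -0.2926] min rows 5.0
```

```bash
python3 -m crank '[[0,1.9,0,-0.008,-0.05,-0.03],[0,3.8,1,-0.016,-0.1,-0.06],[0,5.7,2,-0.023,-0.16,-0.09],[0,7.6,3.5,-0.031,-0.21,-0.117],[0,9.5,5,-0.039,-0.26,-0.146],[0,11.4,6.3,-0.047,-0.312,-0.175],[0,13.3,7.6,-0.055,-0.365,-0.205],[-0.1,15.2,9,-0.062,-0.417,-0.234],[-0.2,17.2,10,-0.07,-0.47,-0.263],[-0.25,18.9,11.3,-0.078,-0.521,-0.293]]' && python3 -m crank '[[0,0,0,0,0,0],[0,0,0,0,0,0]]' && python3 - <<'E'
from h import *
np.set_printoptions(precision=4,suppress=True)
rel(seat(.12,.01),RS); print(ctrl.get_state()["qpos"])
e0=None
for n in ("wrist","scene"):
    i=ctrl.camera_info(n); p,d=ctrl.read_camera(n); k={"wrist":"w9"}.get(n,n+"5"); cv2.imwrite(f"pics/{k}.png",p)
    w=cloud(p,d,i); q=(w-(S+.12*N+.01*U)); s=q@U; r=np.linalg.norm(q-s[...,None]*U,axis=-1)
    m=(r<.04)&(s>-.1)&(s<.12)&((s<-.025)|(s>.05)); P=w[m]
    print(n,len(P)); x,e=castfit(P,[yw,.0138,.5236,.20,.44]); 
    a=np.array([np.cos(x[2])*np.cos(x[0]),np.cos(x[2])*np.sin(x[0]),np.sin(x[2])]); toe=np.array([x[4],x[1],x[3]]); mid=toe+.085*a
    print("yaw,pitch deg",np.degrees(x[[0,2]]),"mid err in U,N,lat",(mid-S-.12*N-.01*U)@np.c_[U,N,np.cross(zz,xd)],"rms",e)
E
```

```text
time: 20.25
eef_pos: [0.5127, 0.027, 0.2034]
tcp_rot: [-0.133, 0.956, 0.035, 0.258]
contact_force: [0.7, 0.5, -3.3]
opening: 0.613
finger_force: 48.2
time: 20.45
eef_pos: [0.5127, 0.0262, 0.2037]
tcp_rot: [-0.133, 0.957, 0.035, 0.256]
contact_force: [0.7, 0.3, -2.5]
opening: 0.611
finger_force: 48.2
rel cm [ 0.03 -0.05  0.04] rv [-0.0002 -0.0003  0.0014] min rows 1.0
[-0.2986 -0.3902  2.2935  0.378   0.8232 -2.3452]
wrist 28717
yaw,pitch deg [15.741  30.7168] mid err in U,N,lat [-0.0001  0.0007  0.001 ] rms 0.0005618410230813625
scene 180
yaw,pitch deg [12.4141 25.3726] mid err in U,N,lat [0.0311 0.0036 0.0019] rms 0.005009517272206815
```

```bash
python3 -m crank '[[0,0,1,0,0.012,0],[0,-0.05,3,0,0.012,0],[0,-0.05,5,0,0.012,0],[0,-0.05,7,0,0.012,0],[0,-0.05,8.5,0,0.012,0],[0,-0.05,9.5,0,0.012,0],[0,-0.05,10.5,0,0.012,0],[0,-0.05,11,0,0.012,0],[0,-0.05,11,0,0.012,0]]' && python3 -m crank '[[0,0,0.2,0,0,0],[0,0,0.4,0,0,0],[0,0,0.4,0,0,0]]'
```

```text
time: 21.45
eef_pos: [0.5661, 0.0412, 0.1083]
tcp_rot: [-0.133, 0.958, 0.035, 0.251]
contact_force: [-0.5, -1.7, -3.1]
opening: 0.613
finger_force: 48.2
time: 21.75
eef_pos: [0.5679, 0.0418, 0.1053]
tcp_rot: [-0.133, 0.958, 0.034, 0.251]
contact_force: [0.3, -0.4, -3.5]
opening: 0.608
finger_force: 48.2
```

```bash
python3 -m crank '[[0,0,0.15,0,0,0],[0,0,0.3,0,0,0],[0,0,0.3,0,0,0]]' && python3 -m crank '[[0,0,0.1,0,0,0],[0,0,0.2,0,0,0],[0,0,0.2,0,0,0]]'
```

```text
time: 22.05
eef_pos: [0.5692, 0.0422, 0.1023]
tcp_rot: [-0.133, 0.958, 0.035, 0.251]
contact_force: [0.2, 0.2, -3.3]
opening: 0.61
finger_force: 48.2
time: 22.35
eef_pos: [0.5702, 0.0425, 0.1006]
tcp_rot: [-0.133, 0.958, 0.035, 0.251]
contact_force: [-0.4, 0.4, -3.4]
opening: 0.61
finger_force: 48.2
```

```bash
python3 -m crank '[[0,0,0.1,0,0,0],[0,0,0.1,0,0,0],[0,0,0.1,0,0,0]]' && python3 -m crank '[[0,0,0.1,0,0,0],[0,0,0.1,0,0,0],[0,0,0.1,0,0,0]]'
```

```text
time: 22.65
eef_pos: [0.5709, 0.0424, 0.1001]
tcp_rot: [-0.133, 0.958, 0.034, 0.251]
contact_force: [0.2, -0.8, -2.4]
opening: 0.613
finger_force: 48.4
time: 22.95
eef_pos: [0.5714, 0.0424, 0.0995]
tcp_rot: [-0.133, 0.958, 0.034, 0.252]
contact_force: [-4.0, -3.2, 2.3]
opening: 0.612
finger_force: 48.8
```

Contact with the V's at the expected height. Now I slide down the line to the stop.

```bash
python3 -m crank '[[0.1,0,-0.08,0,0,0],[0.3,0,-0.08,0,0,0],[0.5,0,-0.08,0,0,0],[0.7,0,-0.08,0,0,0],[0.7,0,-0.08,0,0,0]]' && python3 -m crank '[[0.1,0,0,0,0,0],[0.15,0,0,0,0,0],[0.15,0,0,0,0,0]]'
```

```text
time: 23.45
eef_pos: [0.5648, 0.0408, 0.0961]
tcp_rot: [-0.133, 0.958, 0.034, 0.251]
contact_force: [0.1, -2.3, -1.2]
opening: 0.612
finger_force: 48.4
time: 23.75
eef_pos: [0.5637, 0.0405, 0.0956]
tcp_rot: [-0.133, 0.958, 0.034, 0.251]
contact_force: [1.4, -2.2, -1.4]
opening: 0.612
finger_force: 48.4
```

```bash
python3 -m crank '[[0.1,0,0,0,0,0],[0.1,0,0,0,0,0],[0.1,0,0,0,0,0]]' && python3 -m crank '[[0.1,0,0,0,0,0],[0.1,0,0,0,0,0],[0.1,0,0,0,0,0]]'
```

```text
time: 24.05
eef_pos: [0.5628, 0.0403, 0.095]
tcp_rot: [-0.133, 0.958, 0.034, 0.251]
contact_force: [0.2, -2.6, -1.5]
opening: 0.615
finger_force: 48.4
time: 24.35
eef_pos: [0.562, 0.0401, 0.0945]
tcp_rot: [-0.133, 0.958, 0.035, 0.251]
contact_force: [0.6, -1.7, -0.5]
opening: 0.616
finger_force: 48.4
```

```bash
python3 -m crank '[[0.1,0,0,0,0,0],[0.1,0,0,0,0,0],[0.1,0,0,0,0,0]]' && python3 -m crank '[[0.1,0,0,0,0,0],[0.1,0,0,0,0,0],[0.1,0,0,0,0,0]]'
```

```text
time: 24.65
eef_pos: [0.5614, 0.0399, 0.0943]
tcp_rot: [-0.133, 0.958, 0.034, 0.252]
contact_force: [3.3, -0.7, -2.3]
opening: 0.614
finger_force: 48.3
time: 24.95
eef_pos: [0.5613, 0.0399, 0.0945]
tcp_rot: [-0.133, 0.958, 0.035, 0.252]
contact_force: [4.3, 2.0, -2.5]
opening: 0.609
finger_force: 48.1
```

```bash
python3 -m crank '[[0,0,0.08,0,0,0],[0,0,0.1,0,0,0],[0,0,0.1,0,0,0],[0,0,0.1,0,0,0]]'; python3 - <<'E'
from h import *
np.set_printoptions(precision=4,suppress=True)
s=ctrl.get_state(); print("F U,N,lat",s["contact_force"]@np.c_[U,N,np.cross(zz,xd)])
i=ctrl.camera_info("wrist"); p,d=ctrl.read_camera("wrist"); cv2.imwrite("pics/w10.png",p)
w=cloud(p,d,i); q=w-S; t=q@U; r=np.linalg.norm(q-t[...,None]*U,axis=-1)
P=w[(r<.04)&(t>-.095)&(t<-.025)&(p.min(2)>60)]
x,e=castfit(P,[yw,.0133,.5236,.0925,.4688]); a=np.array([np.cos(x[2])*np.cos(x[0]),np.cos(x[2])*np.sin(x[0]),np.sin(x[2])]); toe=np.array([x[4],x[1],x[3]])
B=np.c_[U,N,np.cross(zz,xd)]
print(np.degrees(x[[0,2]]),"toe err",(toe-(S-.085*U))@B,"neck err",(toe+.15*a-(S+.065*U))@B,e)
E
```

```text
time: 25.35
eef_pos: [0.5617, 0.0397, 0.0939]
tcp_rot: [-0.133, 0.958, 0.034, 0.252]
contact_force: [1.5, 1.4, 4.6]
opening: 0.607
finger_force: 48.8
F U,N,lat [3.8891 3.0422 0.9496]
[15.7255 30.8324] toe err [-0.0006 -0.0011  0.0008] neck err [-0.0006  0.0011  0.0009] 0.0006791513752339202
```

Seated to within about 1 mm at toe and neck. Release in two steps, then back off along the tool axis.

```bash
python3 -m crank '[[0,0,0,0,0,0],[0,0,0,0,0,0],[0,0,0,0,0,0]]' 0 20 && python3 -m crank '[[0,0,0,0,0,0],[0,0,0,0,0,0],[0,0,0,0,0,0],[0,0,0,0,0,0]]' 0.7 20 && python3 -m crank '[[0,0,0,0,0,0],[0,0,0,0,0,0],[0,0,0,0,0,0],[0,0,0,0,0,0]]' 1 && python3 - <<'E'
from h import *
np.set_printoptions(precision=4,suppress=True)
i=ctrl.camera_info("wrist"); p,d=ctrl.read_camera("wrist"); cv2.imwrite("pics/w11.png",p)
w=cloud(p,d,i); q=w-S; t=q@U; r=np.linalg.norm(q-t[...,None]*U,axis=-1)
P=w[(r<.04)&(t>-.095)&(t<-.025)&(p.min(2)>60)]
x,e=castfit(P,[yw,.0133,.5236,.0925,.4688]); a=np.array([np.cos(x[2])*np.cos(x[0]),np.cos(x[2])*np.sin(x[0]),np.sin(x[2])]); toe=np.array([x[4],x[1],x[3]])
B=np.c_[U,N,np.cross(zz,xd)]
print(np.degrees(x[[0,2]]),"toe err",(toe-(S-.085*U))@B,"neck err",(toe+.15*a-(S+.065*U))@B,e)
E
```

```text
time: 25.7
eef_pos: [0.5617, 0.0397, 0.0939]
tcp_rot: [-0.133, 0.958, 0.034, 0.252]
contact_force: [2.0, 0.9, 4.9]
opening: 0.609
finger_force: 48.8
time: 26.1
eef_pos: [0.5598, 0.04, 0.0916]
tcp_rot: [-0.133, 0.958, 0.035, 0.25]
contact_force: [0.3, 0.7, 0.3]
opening: 0.701
finger_force: 0.0
time: 26.5
eef_pos: [0.5608, 0.0398, 0.0927]
tcp_rot: [-0.133, 0.958, 0.035, 0.251]
contact_force: [0.1, -0.4, 0.6]
opening: 1.001
finger_force: 0.0
[15.5909 30.8992] toe err [-0.0005 -0.0013  0.0009] neck err [-0.0005  0.0011  0.0006] 0.0007349395407219517
```

```bash
python3 -m crank '[[0,0,-1,0,0,0],[0,0,-3,0,0,0],[0,0,-6,0,0,0],[0,0,-9.5,0,0,0],[0,0,-13,0,0,0],[0,0,-16,0,0,0],[0,0,-18,0,0,0],[0,0,-18,0,0,0],[0,0,-18,0,0,0]]' && python3 - <<'E'
from h import *
np.set_printoptions(precision=4,suppress=True)
i=ctrl.camera_info("wrist"); p,d=ctrl.read_camera("wrist"); cv2.imwrite("pics/w12.png",p)
ps,_=ctrl.read_camera("scene"); cv2.imwrite("pics/scene6.png",ps)
w=cloud(p,d,i); q=w-S; t=q@U; r=np.linalg.norm(q-t[...,None]*U,axis=-1)
P=w[(r<.035)&(t>-.095)&(t<.03)&(p.min(2)>60)]
x,e=castfit(P,[yw,.0133,.5236,.0925,.4688]); a=np.array([np.cos(x[2])*np.cos(x[0]),np.cos(x[2])*np.sin(x[0]),np.sin(x[2])]); toe=np.array([x[4],x[1],x[3]])
B=np.c_[U,N,np.cross(zz,xd)]
print(np.degrees(x[[0,2]]),"toe err",(toe-(S-.085*U))@B,"neck err",(toe+.15*a-(S+.065*U))@B,e)
E
```

```text
time: 27.45
eef_pos: [0.4757, 0.0157, 0.2497]
tcp_rot: [-0.133, 0.958, 0.034, 0.252]
contact_force: [-0.6, -0.2, -0.5]
opening: 0.996
finger_force: 0.0
[15.6495 30.3787] toe err [-0.0005 -0.001   0.0009] neck err [-0.0005  0.      0.0008] 0.0005970126006575378
```

View pics/scene6.png

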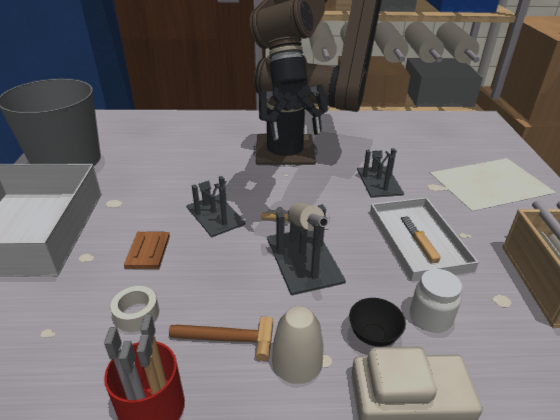

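The scene view shows the cast seated on the big stand, its pipe in the fork at (318,222). The rasp lies in the pan from (405,218) to (433,258), the gripper is clear, and the other things have not moved.

```bash
python3 -c "
from plant import ctrl
print(ctrl.sign_off())"
```

```text
the job is handed in; nothing more can be done
None
```

The rasp lies flat in the pan, the cast rests on the stand within about 1 mm of its seat at toe and pipe, nothing else moved, and the job was handed in at about 27.5 s.

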